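# Feel out the light base with the sound switch and pack it

### The arm

A 6-joint arm with a two-finger parallel gripper is mounted at the origin on the work surface. World frame = base frame: x ahead of the robot, y to its left, z up, the work surface at z = 0. Lengths are in m, angles in rad, forces in N, time in s.
With the tool pointing down it reaches from about 0.35 to 0.975 m from the base axis. Payload 4.9 kg.
Tool frame: the origin (TCP) lies at the very end of the fingers, on their centre line; the grasp point (between the pads) lies 19 mm behind it; z points along the fingers, y is the line along which they close (so a half turn about z gives the same grasp; the last joint's range is limited). The gripper opens to 85 mm and grips with 20 to 120 N. Pads are 22 mm wide; open, the fingers measure 114 mm over their backs; the gripper's body (76 mm by 85 mm) begins 54 mm behind the grasp point. The pads swing forward as they close: fully open they stand 13 mm farther back than shut.
Start: joints at [1.083, 0.053, 1.613, -0, 1.476, -0.119], TCP at [0.225, 0.583, 0.231] pointing down, gripper open.
Joint ranges: [-3.01, 3.01], [-1.01, 2.22], [0.06, 2.58], [-1.02, 4.17], [0.09, 2.62], [-3.14, 3.14]. Speed limits (rad/s): [2.57, 2.57, 3.14, 3.14, 3.14, 3.14].

### API

Orientations are given as a rotation vector (axis times angle).
In Python, from station import * gives the robot as it stands.
- The arm moves only by the shell command python3 -m crank 'ROWS' [OPENING] [FORCE]. ROWS is JSON, a list of rows, each an object with "offset": the shift along the tool's x, y, z in m, a list of three; "twist": the turn, a rotation vector about the tool's x, y, z in degrees, a list of three. In form: [{"offset": [x, y, z], "twist": [rx, ry, rz]}, ...]. A call has 1 to 20 rows; each row is the pose to reach, as a shift and turn from the pose commanded when the call began, along the tool's axes at that moment; what a row does not reach only later rows make up. A row lasts 1/8 s, in which the tool goes at most 62.5 mm and 10.7 degrees, less where a joint would pass 70% of its speed; a pose out of reach is approached as far as the arm can. A call with a gripper value outside its range is refused whole. OPENING is the opening, from 0 (shut) to 1 (fully open), set as the call begins (- or left out, the last holds). The fingers move at their own pace and stop on an object; FORCE is the grip in N (left out, the last holds). Time passes only in rows, so rows that repeat a pose let the fingers close. It gives the time, the measured TCP pose, the force, the opening and the grip force at its end, in the units of the state.
- get_obs(): the state, without advancing time (a new reading comes with each control period).
- get_image(name): name is "scene" or "side" or "wrist"; returns the picture (480x640x3 uint8, red, green, blue); there is no depth.
- get_calibration(name): a dict with "intrinsics" (3x3 intrinsics, pixels), "k1" (the pictures are not rectified: a ray, as slopes to the right and down, at radius r is drawn at 1 + k1 r^2 times it, then the intrinsics apply), "world_from_camera" (4x4, takes a point from camera to world coordinates); the wrist camera has in their place "tool_from_camera" (4x4, takes a point from camera to tool coordinates, whose origin is the TCP and whose axes are the flange's). Camera axes: x right, y up, looking along -z (the intrinsics and any distortion apply to the point x, -y, -z); pixel columns grow to the right and rows downward; lengths in m; the calibration is good to about 2 mm. A picture is of the moment at which its call begins: read the wrist's pose just before it. get_calibration takes no time and is no camera call.
- finish_job(): hands the job in; it is judged then, once.
Trained networks look in the newest picture that a camera, given by its name, has taken for a name from the list of things; names that differ only in an ending like _2 or _b are one class to them, and where a whole thing is asked for, a point or a joint stands for the part that bears it (a point fixed in the world has none). Each returns a list of dicts, best first, with "confidence" (0 to 1); they miss things now and then, are a little off and sometimes report something else, mostly with a low value. They report only what shows in the picture. A call takes as long as a camera call.
- cut_out(query, camera): "region" (480x640 bool, what is visible of it) and "rect" ([centre column, centre row, width, height] in pixels, round what is visible of it).
The state is a dict: "t": time; "q": joint angles; "dq": joint speeds; "effort": joint torques, N m; "tool_pos": TCP position; "tool_rot": TCP orientation; "contact_force": force on the tool from outside, world axes, zero at the start; "wrist_torque": the same for the moment, N m; "opening": finger opening in m; "grip_force": force on a finger pad.
Only numpy, scipy, OpenCV 4.12 (cv2) and the standard library are available. Lean on these libraries where they do the work, as an engineer would, in place of code of your own. Each camera call takes 0.05 s, during which the arm holds its last target. There are 200 camera calls.

### The job

Try the gold buttons of the light bases where they lie in the white foam, each with slow, gentle pressure, until you feel one snap in and stay; a button that stays soft and comes back is a reject, so leave that base in its pocket. Pack the base whose button has snapped in, button still in, in the empty middle lane of the clear tray, lying flat on the tray's floor. The finger slots only let you take it by its long sides and the lane only by its ends, so put it down on the bench in between and take it again crosswise; leave the packed bases and the other things on the bench alone.

Things in the scene. Friction and masses are not known exactly. Their poses are not given: they have to be found in the camera images.
- base_1: Light base: black block 66 x 54 x 30 mm (own x, y, z), thin gold trim line, 0.16 to 0.31 kg, origin at the centre of its underside. On its top, in the middle, a 45 mm wide, 4 mm high steel ring around a gold push button. Starts lying upright in a pocket of the white foam. The three look alike and may lie in any of the three pockets.
- switch_1 (a joint): Travel of base_1's switch, m: 0 out, 0.008 fully in (hard stop). One of the three, not told which, is sound: its button resists up to 8 N within 2 mm, then gives way, snaps in to 8 mm by itself and stays in. The other two are faulty: soft, 1 to 4 N all the way, no snap, and come out again when let go. The cap itself gives 2 mm more on its cushion (4 N per mm), so press it 10 mm at most.
- cap_1 (a point): Centre of the top face of the gold button of base_1 (35 mm diameter); 46 mm above the base's underside when out, 38 mm when in. Moves with the button.
- base_2: Light base: black block 66 x 54 x 30 mm (own x, y, z), thin gold trim line, 0.16 to 0.31 kg, origin at the centre of its underside. On its top, in the middle, a 45 mm wide, 4 mm high steel ring around a gold push button. Starts lying upright in a pocket of the white foam. The three look alike and may lie in any of the three pockets.
- switch_2 (a joint): Travel of base_2's switch, m: 0 out, 0.008 fully in (hard stop). One of the three, not told which, is sound: its button resists up to 8 N within 2 mm, then gives way, snaps in to 8 mm by itself and stays in. The other two are faulty: soft, 1 to 4 N all the way, no snap, and come out again when let go. The cap itself gives 2 mm more on its cushion (4 N per mm), so press it 10 mm at most.
- cap_2 (a point): Centre of the top face of the gold button of base_2 (35 mm diameter); 46 mm above the base's underside when out, 38 mm when in. Moves with the button.
- base_3: Light base: black block 66 x 54 x 30 mm (own x, y, z), thin gold trim line, 0.16 to 0.31 kg, origin at the centre of its underside. On its top, in the middle, a 45 mm wide, 4 mm high steel ring around a gold push button. Starts lying upright in a pocket of the white foam. The three look alike and may lie in any of the three pockets.
- switch_3 (a joint): Travel of base_3's switch, m: 0 out, 0.008 fully in (hard stop). One of the three, not told which, is sound: its button resists up to 8 N within 2 mm, then gives way, snaps in to 8 mm by itself and stays in. The other two are faulty: soft, 1 to 4 N all the way, no snap, and come out again when let go. The cap itself gives 2 mm more on its cushion (4 N per mm), so press it 10 mm at most.
- cap_3 (a point): Centre of the top face of the gold button of base_3 (35 mm diameter); 46 mm above the base's underside when out, 38 mm when in. Moves with the button.
- foam: White foam slab 130 x 266 x 40 mm (own x, y, z), fixed, origin at the centre of its underside. Three pockets 58 x 70 mm in a row along y, 84 mm apart, floor 8 mm above the bench; bases lie 66 mm length along y, black top 2 mm below the slab's top. At +x and -x of each base a 40 mm wide finger slot, open to the slab's edge, reaches down to the pocket floor; no room at a base's ends.
- tray: Clear packing tray 80 x 198 mm (own x, y), fixed, origin at the centre of its underside. Three lanes side by side along y, 65 mm apart, each 74 mm long (x) and 62 mm wide (y), floor 4 mm above the bench; walls between lanes 3 mm thick, tops 26 mm above the bench; end lips' tops 12 mm above it. Outer lanes hold packed bases, the middle one is empty.
- gap (a point): Centre of the floor of the empty middle lane of the tray; x along the lane's length (a base goes in with its 66 mm length along this x, either way round), z up.
- packed_1: Packed light base in an outer lane of the tray, same size, button in (38 mm high); loose, origin at the centre of its underside. A bystander.
- packed_2: Packed light base in an outer lane of the tray, same size, button in (38 mm high); loose, origin at the centre of its underside. A bystander.
- mat: Thin green bench mat, 170 x 130 x 2 mm (x, y, z), fixed, free of things: room to put a base down. Origin at the centre of its underside.
- bottle: Drinking bottle, 64 mm wide, 190 mm tall, standing behind the work area. A bystander.
- glue: White glue bottle, 44 mm wide, 110 mm tall, standing behind the work area. A bystander.
- tape: Roll of brown tape lying flat, 90 mm wide, 22 mm high. A bystander.
- screwdriver: Screwdriver lying at the back of the work area. A bystander.

How it is judged:
By the outcome, as a careful person would: the job done as asked, in the order asked, and still so for the second after the job is handed in, with the robot touching nothing.
It also fails if it takes over 72 s, if anything falls off the work surface, if the arm or the gripper's body presses on something with over 40 N, if the wrist force passes 120 N, or if a joint passes its speed limit or range.

## Working session

There is one attempt and no reset: what is moved stays moved. The work goes in short steps, Python scripts to look and compute and a shell command to move; the robot and the scene stay as the last step left them, time stands still between calls to the robot, and variables do not carry over. Pictures are saved under pics/ and viewed, at most 10 in all, crops included, and the job is handed in when it is done.

```bash
mkdir -p pics; ls
python3 - <<'E'
from station import *
import cv2,numpy as np
o=get_obs(); print({k:np.round(v,3).tolist() for k,v in o.items()})
a=get_image("scene"); b=get_image("side")
cv2.imwrite("pics/scene.png",a[:,:,::-1]); cv2.imwrite("pics/side.png",b[:,:,::-1])
for c in("scene","side","wrist"):
    print(c,{k:np.round(v,4).tolist() for k,v in get_calibration(c).items()})
for q in("foam","tray","mat","base_1","cap_1"):
    for d in cut_out(q,"scene")[:6]: print(q,round(d["confidence"],2),np.round(d["rect"]))
E
```

```text
pics
{'t': 0.0, 'q': [1.083, 0.053, 1.614, -0.0, 1.476, -0.119], 'dq': [0.0, 0.0, -0.0, 0.001, 0.001, -0.001], 'effort': [-0.001, -39.368, -37.017, -0.0, 0.007, 0.0], 'tool_pos': [0.225, 0.582, 0.23], 'tool_rot': [-0.576, -3.088, 0.003], 'contact_force': [0.089, 0.1, -0.149], 'wrist_torque': [0.017, -0.0, -0.017], 'grip_force': 0.0, 'opening': 0.086}
scene {'intrinsics': [[617.7804, 0.0, 323.6529], [0.0, 617.7804, 236.1273], [0.0, 0.0, 1.0]], 'k1': -0.1328, 'world_from_camera': [[-0.2399, -0.7931, 0.5598, 1.2016], [0.9706, -0.1845, 0.1545, 0.1459], [-0.0192, 0.5804, 0.8141, 0.9407], [0.0, 0.0, 0.0, 1.0]]}
side {'intrinsics': [[451.3132, 0.0, 321.4707], [0.0, 451.3132, 244.9657], [0.0, 0.0, 1.0]], 'k1': 0.0178, 'world_from_camera': [[0.9857, 0.0742, -0.1516, 0.4855], [-0.1677, 0.529, -0.8319, -0.7855], [0.0184, 0.8454, 0.5338, 0.5716], [0.0, 0.0, 0.0, 1.0]]}
wrist {'intrinsics': [[337.4455, 0.0, 317.731], [0.0, 337.4455, 242.9799], [0.0, 0.0, 1.0]], 'k1': -0.0216, 'tool_from_camera': [[0.0006, 0.9471, 0.3211, 0.0831], [1.0, -0.0006, -0.0001, 0.0005], [0.0001, 0.3211, -0.9471, -0.1438], [0.0, 0.0, 0.0, 1.0]]}
foam 0.58 [227. 199. 155.  77.]
tray 0.75 [462. 241. 117.  50.]
mat 0.83 [335. 241.  85.  86.]
mat 0.58 [193. 305.  56.  53.]
base_1 0.94 [185. 193.  36.  33.]
base_1 0.92 [269. 202.  37.  35.]
base_1 0.91 [228. 196.  41.  26.]
cap_1 0.64 [227. 187.  21.  18.]
cap_1 0.58 [186. 185.  20.  18.]
```

View pics/scene.png

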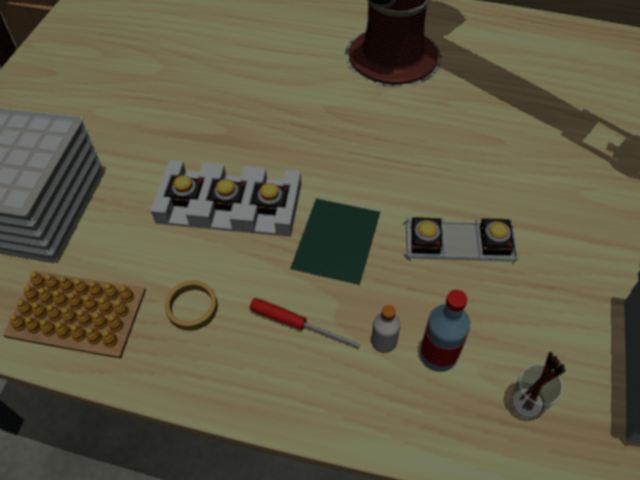

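The scene picture shows the foam with three bases (caps near (184,184), (227,187), (270,191)), the mat at (336,241), and the tray with its middle lane empty at (461,240). The tape, screwdriver, glue and bottle stand behind them.

```bash
cat > h.py <<'E'
from station import *
import cv2,numpy as np
from scipy.spatial.transform import Rotation as R
def cam(name,obs=None):
    c=get_calibration(name)
    if "world_from_camera" in c: T=c["world_from_camera"]
    else:
        W=np.eye(4); W[:3,:3]=R.from_rotvec(obs["tool_rot"]).as_matrix(); W[:3,3]=obs["tool_pos"]; T=W@np.array(c["tool_from_camera"])
    return np.array(c["intrinsics"]),c["k1"],np.array(T)
def px2w(C,uv,z):
    K,k1,T=C; uv=np.atleast_2d(uv).astype(float)
    d=np.array([k1,0,0,0,0.])
    n=cv2.undistortPoints(uv[:,None],K,d)[:,0]
    r=np.c_[n[:,0],-n[:,1],-np.ones(len(n))]@T[:3,:3].T
    return T[:3,3]+r*((np.atleast_1d(z)-T[2,3])/r[:,2])[:,None]
def w2px(C,P):
    K,k1,T=C; p=(np.atleast_2d(P)-T[:3,3])@T[:3,:3]
    return cv2.projectPoints(np.c_[p[:,0],-p[:,1],-p[:,2]],np.zeros(3),np.zeros(3),K,np.array([k1,0,0,0,0.]))[0][:,0]
def gold(im):
    h=cv2.cvtColor(im,cv2.COLOR_RGB2HSV); return cv2.inRange(h,(18,120,120),(32,255,255))
E
python3 - <<'E'
from h import *
a=cv2.imread("pics/scene.png")[:,:,::-1]; C=cam("scene")
for n,z in(("base_1",.03),("tray",.0),("mat",.002),("foam",.03)):
    get_image("scene")
    for d in cut_out(n,"scene")[:5]:
        m=d["region"].astype(np.uint8); r=cv2.minAreaRect(np.argwhere(m)[:,::-1].astype(np.float32))
        print(n,round(d["confidence"],2),np.round(px2w(C,r[0],z)[:,:2],3).tolist(), np.round(px2w(C,cv2.boxPoints(r),z)[:,:2],3).tolist() if n!="base_1" else "")
g=cv2.cvtColor(np.ascontiguousarray(a),cv2.COLOR_RGB2HSV)
for u,v in((184,184),(227,187),(270,191)): print(px2w(C,(u,v),.054).round(3),a[v,u])
for u,v in((427,229),(497,230)): print(px2w(C,(u,v),.042).round(3))
E
```

```text
base_1 0.85 [[0.523, -0.232]] 
base_1 0.83 [[0.516, -0.149]] 
base_1 0.62 [[0.533, -0.316]] 
base_1 0.41 [[0.526, 0.216]] 
tray 0.69 [[0.503, 0.219]] [[0.573, 0.122], [0.476, 0.106], [0.428, 0.322], [0.529, 0.327]]
mat 0.6 [[0.509, -0.244]] [[0.604, -0.368], [0.437, -0.426], [0.408, -0.115], [0.573, -0.083]]
mat 0.57 [[0.561, -0.01]] [[0.641, -0.075], [0.464, -0.086], [0.476, 0.058], [0.648, 0.058]]
foam 0.94 [[0.529, -0.232]] [[0.62, -0.352], [0.459, -0.407], [0.432, -0.108], [0.59, -0.078]]
foam 0.65 [[0.516, -0.326]] [[0.514, -0.351], [0.488, -0.328], [0.519, -0.301], [0.544, -0.323]]
[[ 0.534 -0.311  0.054]] [117 110  49]
[[ 0.523 -0.227  0.054]] [120 113  50]
[[ 0.514 -0.145  0.054]] [120 113  50]
[[0.526 0.153 0.042]]
[[0.499 0.277 0.042]]
```

View pics/side.png

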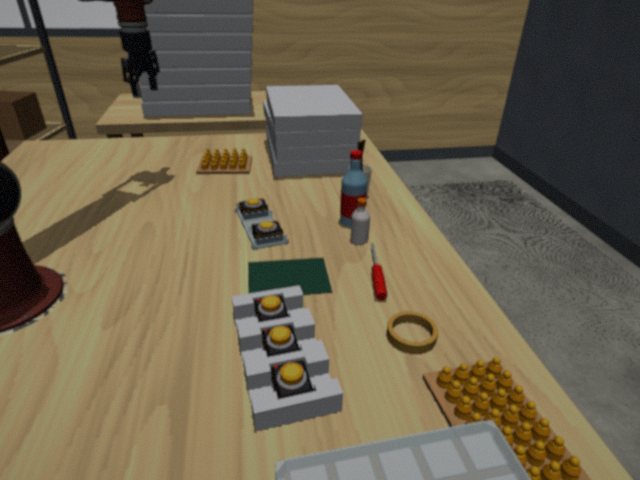

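Side view: foam caps sit at about (271,303), (280,336) and (291,373). The mat is at (288,275), and the tray at (260,222) with its middle lane empty. Next I'll move over the tray and foam for close looks.

```bash
python3 -m crank '[{"offset":[-0.389,-0.244,0],"twist":[0,0,57]},{"offset":[-0.389,-0.244,0],"twist":[0,0,57]},{"offset":[-0.389,-0.244,0],"twist":[0,0,57]},{"offset":[-0.389,-0.244,0],"twist":[0,0,57]},{"offset":[-0.389,-0.244,0],"twist":[0,0,57]},{"offset":[-0.389,-0.244,0],"twist":[0,0,57]},{"offset":[-0.389,-0.244,0],"twist":[0,0,57]},{"offset":[-0.389,-0.244,0],"twist":[0,0,57]},{"offset":[-0.389,-0.244,0],"twist":[0,0,57]},{"offset":[-0.389,-0.244,0],"twist":[0,0,57]}]' 0 20
python3 - <<'E'
from h import *
o=get_obs(); a=get_image("wrist"); cv2.imwrite("pics/w1.png",a[:,:,::-1]); C=cam("wrist",o)
np.savez("w1.npz",p=o["tool_pos"],r=o["tool_rot"])
for q,z in(("tray",.0),("packed_1",.034),("cap_1",.042)):
    for d in cut_out(q,"wrist")[:4]: print(q,round(d["confidence"],2),np.round(d["rect"]),px2w(C,d["rect"][:2],z).round(3))
E
```

```text
t: 2.0
tool_pos: [0.4998, 0.2157, 0.2313]
tool_rot: [-1.979, -2.439, -0.0]
contact_force: [-0.5, 0.0, 0.3]
opening: 0.0
grip_force: 0.0
tray 0.67 [329. 203.  89. 184.] [[0.511 0.222 0.   ]]
packed_1 0.8 [329. 267.  62.  50.] [[0.524 0.16  0.034]]
packed_1 0.6 [328. 152.  73.  61.] [[0.497 0.278 0.034]]
cap_1 0.62 [330. 204.  90. 190.] [[0.509 0.23  0.042]]
```

View pics/w1.png

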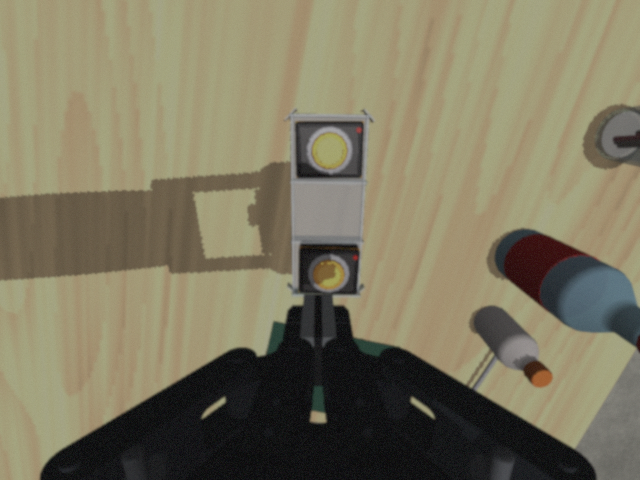

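Wrist view: the tray is aligned with the picture (columns 292–365), its empty lane between rows 181 and 239, packed bases at rows 150 and 268. The shut fingertips show at (320,300).

Run:
```python
from h import *
w=np.load("w1.npz"); C=cam("wrist",dict(tool_pos=w["p"],tool_rot=w["r"]))
a=cv2.imread("pics/w1.png"); cv2.imwrite("pics/w1c.png",cv2.resize(a[95:305,260:400],None,fx=2.8,fy=2.8,interpolation=cv2.INTER_CUBIC))
y=cv2.cvtColor(a,cv2.COLOR_BGR2HSV); m=cv2.inRange(y,(15,80,90),(40,255,255)); m[:, :295]=0; m[:,362:]=0
for lo,hi in((125,180),(250,298)):
    s=np.zeros_like(m); s[lo:hi]=m[lo:hi]; v,u=np.nonzero(s); print(len(u),u.mean(),v.mean(),px2w(C,(u.mean(),v.mean()),.042).round(4))
P=px2w(C,[(293,181),(364,181),(363,239),(292,239)],[.012]*4); print(P.round(4),P.mean(0).round(4))
P=px2w(C,[(293,181),(364,181),(363,239),(292,239)],[.026]*4); print(P.round(4),P.mean(0).round(4))
```

```text
987 329.03951367781156 150.4903748733536 [[0.4971 0.2802 0.042 ]]
719 328.50069541029205 274.21557719054243 [[0.5245 0.1544 0.042 ]]
[[0.4675 0.2398 0.012 ]
 [0.5419 0.2556 0.012 ]
 [0.5571 0.192  0.012 ]
 [0.4784 0.1754 0.012 ]] [0.5112 0.2157 0.012 ]
[[0.4681 0.2421 0.026 ]
 [0.5396 0.2572 0.026 ]
 [0.5542 0.1961 0.026 ]
 [0.4786 0.1801 0.026 ]] [0.5101 0.2189 0.026 ]
```

View pics/w1c.png

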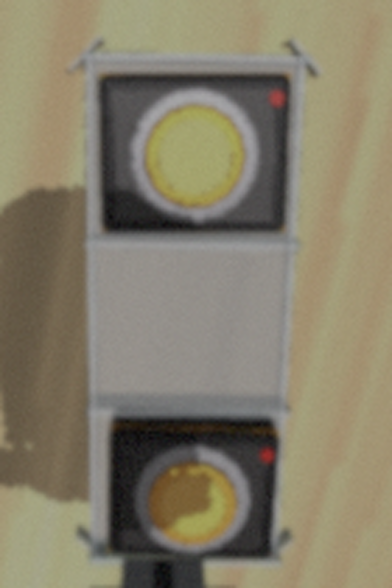

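```bash
python3 -m crank '[{"offset":[-0.430,0.11,0],"twist":[0,0,5]},{"offset":[-0.430,0.11,0],"twist":[0,0,5]},{"offset":[-0.430,0.11,0],"twist":[0,0,5]},{"offset":[-0.430,0.11,0],"twist":[0,0,5]},{"offset":[-0.430,0.11,0],"twist":[0,0,5]},{"offset":[-0.430,0.11,0],"twist":[0,0,5]},{"offset":[-0.430,0.11,0],"twist":[0,0,5]},{"offset":[-0.430,0.11,0],"twist":[0,0,5]},{"offset":[-0.430,0.11,0],"twist":[0,0,5]}]' 0 20
python3 - <<'E'
from h import *
o=get_obs(); a=get_image("wrist"); cv2.imwrite("pics/w2.png",a[:,:,::-1]); C=cam("wrist",o)
np.savez("w2.npz",p=o["tool_pos"],r=o["tool_rot"])
for q,z in(("foam",.0),("base_1",.038),("cap_1",.054)):
    for d in cut_out(q,"wrist")[:4]: print(q,round(d["confidence"],2),np.round(d["rect"]),px2w(C,d["rect"][:2],z).round(3))
E
```

```text
t: 3.32
tool_pos: [0.6963, -0.1824, 0.2309]
tool_rot: [-2.083, -2.35, -0.0]
contact_force: [-0.4, 0.5, -0.0]
opening: -0.0001
grip_force: 0.0
foam 0.62 [143. 228. 169. 242.] [[ 0.497 -0.232  0.   ]]
base_1 0.94 [141. 158.  78.  70.] [[ 0.518 -0.146  0.038]]
base_1 0.93 [164. 310.  61.  52.] [[ 0.536 -0.314  0.038]]
base_1 0.71 [151. 241.  67.  62.] [[ 0.525 -0.232  0.038]]
cap_1 0.9 [154. 315.  31.  33.] [[ 0.532 -0.311  0.054]]
cap_1 0.89 [143. 244.  37.  40.] [[ 0.523 -0.23   0.054]]
cap_1 0.56 [129. 160.  41.  36.] [[ 0.514 -0.147  0.054]]
```

View pics/w2.png

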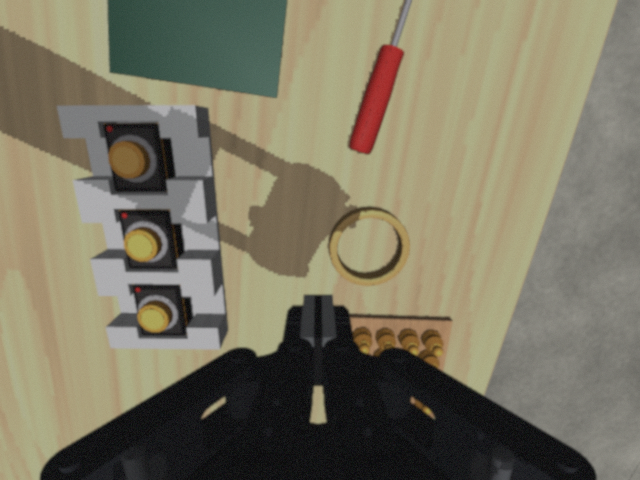

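Wrist view: caps A (129,160), B (143,244) and C (154,315). They match the scene estimates, so the foam centre is about (0.523,-0.229) with yaw about 6.7°. Going to base A, fingers shut.

```bash
python3 -m crank '[{"offset":[0.057,-0.177,0.05],"twist":[0,0,0]},{"offset":[0.057,-0.177,0.05],"twist":[0,0,0]},{"offset":[0.057,-0.177,0.05],"twist":[0,0,0]},{"offset":[0.057,-0.177,0.05],"twist":[0,0,0]},{"offset":[0.057,-0.177,0.10],"twist":[0,0,0]},{"offset":[0.057,-0.177,0.15],"twist":[0,0,0]},{"offset":[0.057,-0.177,0.165],"twist":[0,0,0]},{"offset":[0.057,-0.177,0.171],"twist":[0,0,0]},{"offset":[0.057,-0.177,0.171],"twist":[0,0,0]}]'
python3 -m crank '[{"offset":[0,0,0.003],"twist":[0,0,0]},{"offset":[0,0,0.005],"twist":[0,0,0]},{"offset":[0,0,0.007],"twist":[0,0,0]},{"offset":[0,0,0.007],"twist":[0,0,0]}]'
python3 -m crank '[{"offset":[0,0,0.001],"twist":[0,0,0]},{"offset":[0,0,0.0015],"twist":[0,0,0]},{"offset":[0,0,0.0015],"twist":[0,0,0]}]'
```

```text
t: 4.65
tool_pos: [0.5152, -0.1481, 0.0621]
tool_rot: [2.082, 2.349, 0.001]
contact_force: [1.3, -0.1, -0.0]
opening: 0.0003
grip_force: 0.0
t: 5.15
tool_pos: [0.5141, -0.1478, 0.0538]
tool_rot: [2.084, 2.35, 0.0]
contact_force: [0.4, 0.6, 2.6]
opening: 0.0003
grip_force: 1.0
t: 5.52
tool_pos: [0.5141, -0.1479, 0.0527]
tool_rot: [2.084, 2.35, 0.0]
contact_force: [-1.7, 0.7, 6.2]
opening: -0.0002
grip_force: 3.0
```

```bash
python3 -m crank '[{"offset":[0,0,0.0005],"twist":[0,0,0]},{"offset":[0,0,0.0005],"twist":[0,0,0]}]'
python3 -m crank '[{"offset":[0,0,0.0005],"twist":[0,0,0]},{"offset":[0,0,0.001],"twist":[0,0,0]},{"offset":[0,0,0.001],"twist":[0,0,0]}]'
```

```text
t: 5.78
tool_pos: [0.5142, -0.1478, 0.0524]
tool_rot: [2.084, 2.35, 0.0]
contact_force: [-2.4, 0.9, 7.5]
opening: -0.0003
grip_force: 3.6
t: 6.15
tool_pos: [0.5141, -0.1478, 0.051]
tool_rot: [2.084, 2.35, 0.0]
contact_force: [-0.8, -0.0, 3.5]
opening: 0.0002
grip_force: 2.3
```

```bash
python3 -m crank '[{"offset":[0,0,0.0005],"twist":[0,0,0]},{"offset":[0,0,0.001],"twist":[0,0,0]},{"offset":[0,0,0.001],"twist":[0,0,0]},{"offset":[0,0,0.001],"twist":[0,0,0]}]'
```

```text
t: 6.65
tool_pos: [0.5132, -0.1474, 0.0487]
tool_rot: [-2.084, -2.35, 0.001]
contact_force: [-0.6, -0.4, 0.4]
opening: 0.0001
grip_force: 0.0
```

The force rose to 7.5 N, then fell to 0 while I was still pressing, so A has snapped in. I'll back off, open the gripper and look to confirm it stayed in and to align the grasp.

```bash
python3 -m crank '[{"offset":[0,0,-0.03],"twist":[0,0,0]},{"offset":[0,0,-0.09],"twist":[0,0,0]},{"offset":[0,0,-0.131],"twist":[0,0,0]},{"offset":[0,0,-0.131],"twist":[0,0,0]}]' 1 20
python3 - <<'E'
from h import *
o=get_obs(); a=get_image("wrist"); cv2.imwrite("pics/w3.png",a[:,:,::-1]); C=cam("wrist",o)
print(o["tool_pos"],o["tool_rot"],o["opening"])
np.savez("w3.npz",p=o["tool_pos"],r=o["tool_rot"])
for q,z in(("base_1",.038),("cap_1",.046)):
    for d in cut_out(q,"wrist")[:4]: print(q,round(d["confidence"],2),np.round(d["rect"]),px2w(C,d["rect"][:2],z).round(4))
E
```

```text
t: 7.15
tool_pos: [0.5162, -0.1487, 0.1852]
tool_rot: [2.079, 2.344, 0.004]
contact_force: [0.3, 0.0, -0.4]
opening: 0.0721
grip_force: 0.0
[ 0.51617876 -0.14867249  0.18521516] [2.0787022  2.3443384  0.00418361] 0.07209148462621051
base_1 0.89 [312. 379.  53.  47.] [[ 0.5316 -0.3167  0.038 ]]
base_1 0.88 [312. 223.  64.  74.] [[ 0.5122 -0.146   0.038 ]]
base_1 0.74 [312. 304.  62.  63.] [[ 0.5211 -0.2273  0.038 ]]
cap_1 0.74 [312. 225.  40.  39.] [[ 0.512  -0.1457  0.046 ]]
cap_1 0.64 [311. 313.  37.  40.] [[ 0.5206 -0.233   0.046 ]]
cap_1 0.63 [312. 386.  33.  37.] [[ 0.5315 -0.3184  0.046 ]]
```

View pics/w3.png

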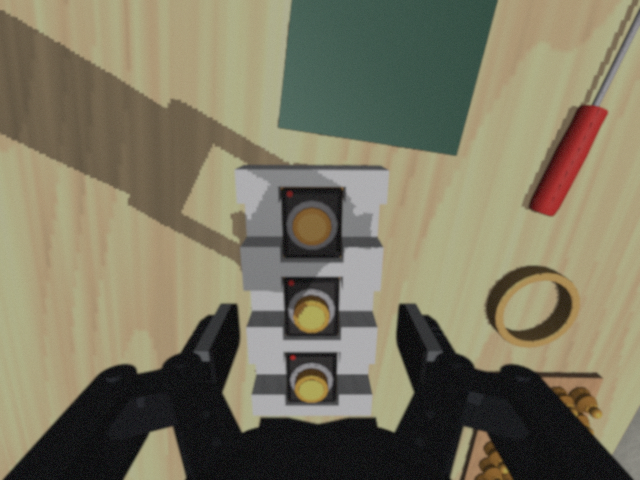

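A's cap now lies centred in its ring at (312,226), unlike B and C which still stand proud, so it has stayed in. The foam is aligned with the tool axes. Next is grasping A by its long sides.

```bash
python3 -m crank '[{"offset":[0.0015,-0.0016,0.03],"twist":[0,0,0]},{"offset":[0.0015,-0.0016,0.08],"twist":[0,0,0]},{"offset":[0.0015,-0.0016,0.12],"twist":[0,0,0]},{"offset":[0.0015,-0.0016,0.145],"twist":[0,0,0]},{"offset":[0.0015,-0.0016,0.16],"twist":[0,0,0]},{"offset":[0.0015,-0.0016,0.168],"twist":[0,0,0]},{"offset":[0.0015,-0.0016,0.168],"twist":[0,0,0]}]' 1 20
python3 -m crank '[{"offset":[0,0,0],"twist":[0,0,0]},{"offset":[0,0,0],"twist":[0,0,0]},{"offset":[0,0,0],"twist":[0,0,0]},{"offset":[0,0,0],"twist":[0,0,0]},{"offset":[0,0,0],"twist":[0,0,0]},{"offset":[0,0,0],"twist":[0,0,0]},{"offset":[0,0,0],"twist":[0,0,0]}]' 0 40
```

```text
t: 8.18
tool_pos: [0.5119, -0.1463, 0.0121]
tool_rot: [-2.084, -2.35, 0.0]
contact_force: [-0.3, -0.6, -0.5]
opening: 0.0851
grip_force: 0.0
t: 9.05
tool_pos: [0.5129, -0.1468, 0.0136]
tool_rot: [2.083, 2.349, 0.001]
contact_force: [-1.6, -0.2, 5.7]
opening: 0.0532
grip_force: 45.3
```

```bash
python3 -m crank '[{"offset":[0,0,-0.005],"twist":[0,0,0]},{"offset":[0,0,-0.015],"twist":[0,0,0]},{"offset":[0,0,-0.03],"twist":[0,0,0]},{"offset":[0,0,-0.05],"twist":[0,0,0]},{"offset":[0,0,-0.07],"twist":[0,0,0]},{"offset":[0,0,-0.08],"twist":[0,0,0]},{"offset":[0,0,-0.08],"twist":[0,0,0]}]'
python3 -m crank '[{"offset":[0.03,0.014,0],"twist":[0,0,10]},{"offset":[0.06,0.027,0],"twist":[0,0,20]},{"offset":[0.09,0.041,0],"twist":[0,0,30]},{"offset":[0.12,0.054,0],"twist":[0,0,40]},{"offset":[0.13,0.059,0],"twist":[0,0,50]},{"offset":[0.13,0.059,0],"twist":[0,0,60]},{"offset":[0.13,0.059,0],"twist":[0,0,70]},{"offset":[0.13,0.059,0.02],"twist":[0,0,80]},{"offset":[0.13,0.059,0.04],"twist":[0,0,85]},{"offset":[0.13,0.059,0.055],"twist":[0,0,85]},{"offset":[0.13,0.059,0.07],"twist":[0,0,85]},{"offset":[0.13,0.059,0.076],"twist":[0,0,85]},{"offset":[0.13,0.059,0.078],"twist":[0,0,85]},{"offset":[0.13,0.059,0.078],"twist":[0,0,85]}]'
```

```text
t: 9.93
tool_pos: [0.5126, -0.1466, 0.0935]
tool_rot: [2.083, 2.349, 0.001]
contact_force: [-0.0, -0.4, -2.7]
opening: 0.0534
grip_force: 44.3
t: 11.68
tool_pos: [0.5555, -0.0103, 0.0148]
tool_rot: [3.125, 0.325, 0.001]
contact_force: [-0.2, -0.2, -2.3]
opening: 0.0529
grip_force: 44.2
```

```bash
python3 -m crank '[{"offset":[0,0,0.002],"twist":[0,0,0]},{"offset":[0,0,0.004],"twist":[0,0,0]},{"offset":[0,0,0.005],"twist":[0,0,0]},{"offset":[0,0,0.005],"twist":[0,0,0]}]'
python3 -m crank '[{"offset":[0,0,0.001],"twist":[0,0,0]},{"offset":[0,0,0.002],"twist":[0,0,0]},{"offset":[0,0,0.002],"twist":[0,0,0]}]'
```

```text
t: 12.18
tool_pos: [0.5549, -0.0102, 0.0092]
tool_rot: [-3.125, -0.325, 0.0]
contact_force: [-0.2, 0.1, -2.3]
opening: 0.0532
grip_force: 44.2
t: 12.55
tool_pos: [0.5551, -0.0102, 0.0077]
tool_rot: [3.125, 0.325, -0.0]
contact_force: [-1.8, -0.0, 1.5]
opening: 0.0534
grip_force: 44.6
```

```bash
python3 -m crank '[{"offset":[0,0,0],"twist":[0,0,0]},{"offset":[0,0,0],"twist":[0,0,0]},{"offset":[0,0,0],"twist":[0,0,0]},{"offset":[0,0,0],"twist":[0,0,0]},{"offset":[0,0,-0.02],"twist":[0,0,0]},{"offset":[0,0,-0.06],"twist":[0,0,0]},{"offset":[0,0,-0.11],"twist":[0,0,-10]},{"offset":[0,0,-0.14],"twist":[0,0,-20]},{"offset":[0,0,-0.14],"twist":[0,0,-30]},{"offset":[0,0,-0.14],"twist":[0,0,-40]},{"offset":[0,0,-0.14],"twist":[0,0,-50]},{"offset":[0,0,-0.14],"twist":[0,0,-60]},{"offset":[0,0,-0.14],"twist":[0,0,-70]},{"offset":[0,0,-0.14],"twist":[0,0,-80]},{"offset":[0,0,-0.14],"twist":[0,0,-90]},{"offset":[0,0,-0.14],"twist":[0,0,-90]},{"offset":[0,0,-0.14],"twist":[0,0,-90]}]' 1 20
python3 - <<'E'
from h import *
o=get_obs(); a=get_image("wrist"); cv2.imwrite("pics/w4.png",a[:,:,::-1]); C=cam("wrist",o)
print(o["tool_pos"],o["tool_rot"],o["opening"])
np.savez("w4.npz",p=o["tool_pos"],r=o["tool_rot"])
for q,z in(("base_1",.032),("cap_1",.040)):
    for d in cut_out(q,"wrist")[:3]: print(q,round(d["confidence"],2),np.round(d["rect"]),px2w(C,d["rect"][:2],z).round(4))
E
```

```text
t: 14.68
tool_pos: [0.5552, -0.0102, 0.1482]
tool_rot: [1.982, 2.436, 0.001]
contact_force: [-0.2, 0.1, -0.1]
opening: 0.0856
grip_force: 0.0
[ 0.55521515 -0.01023932  0.14817071] [1.98221208e+00 2.43609479e+00 8.83258735e-04] 0.08562945623160924
base_1 0.93 [316. 233.  86.  68.] [[ 0.5535 -0.0067  0.032 ]]
base_1 0.92 [238. 424.  48.  24.] [[ 0.5174 -0.2196  0.032 ]]
base_1 0.61 [326. 215. 220. 181.] [[0.5579 0.0091 0.032 ]]
cap_1 0.67 [316. 238.  43.  40.] [[ 0.5536 -0.0083  0.04  ]]
cap_1 0.6 [234. 435.  14.   8.] [[ 0.5158 -0.2249  0.04  ]]
```

View pics/w4.png

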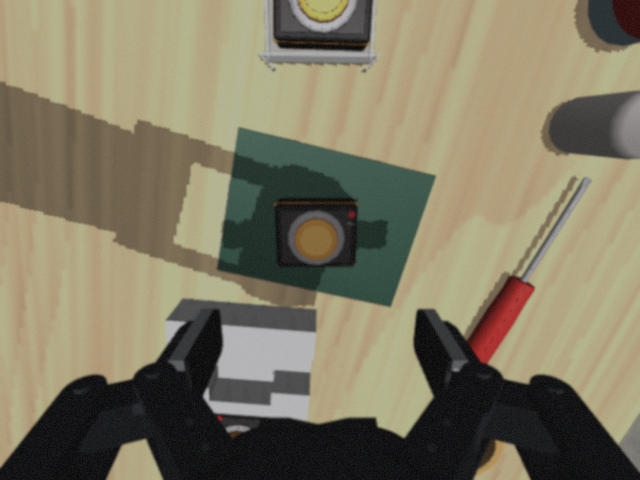

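The base lies flat on the mat, aligned with the tool, at (316,233) with the button in (cap centred at (316,238)). I'll regrasp it crosswise by its ends.

```bash
python3 -m crank '[{"offset":[0.001,-0.0012,0.05],"twist":[0,0,0]},{"offset":[0.001,-0.0012,0.09],"twist":[0,0,0]},{"offset":[0.001,-0.0012,0.115],"twist":[0,0,0]},{"offset":[0.001,-0.0012,0.13],"twist":[0,0,0]},{"offset":[0.001,-0.0012,0.139],"twist":[0,0,0]},{"offset":[0.001,-0.0012,0.139],"twist":[0,0,0]}]' 1 20
python3 -m crank '[{"offset":[0,0,0],"twist":[0,0,0]},{"offset":[0,0,0],"twist":[0,0,0]},{"offset":[0,0,0],"twist":[0,0,0]},{"offset":[0,0,0],"twist":[0,0,0]},{"offset":[0,0,0],"twist":[0,0,0]},{"offset":[0,0,0],"twist":[0,0,0]}]' 0 50
python3 -m crank '[{"offset":[0,0,-0.005],"twist":[0,0,0]},{"offset":[0,0,-0.015],"twist":[0,0,0]},{"offset":[0,0,-0.04],"twist":[0,0,0]},{"offset":[0,0,-0.08],"twist":[0,0,0]},{"offset":[0,0,-0.12],"twist":[0,0,0]},{"offset":[0,0,-0.12],"twist":[0,0,0]}]'
```

```text
t: 15.58
tool_pos: [0.5537, -0.0095, 0.0084]
tool_rot: [-1.98, -2.439, 0.0]
contact_force: [0.1, -0.2, -0.6]
opening: 0.0854
grip_force: 0.0
t: 16.32
tool_pos: [0.555, -0.0097, 0.0099]
tool_rot: [1.978, 2.437, 0.002]
contact_force: [-0.8, -0.1, 5.2]
opening: 0.0647
grip_force: 59.1
t: 17.08
tool_pos: [0.5562, -0.0098, 0.1327]
tool_rot: [1.975, 2.434, 0.007]
contact_force: [1.4, 0.5, -2.9]
opening: 0.065
grip_force: 58.2
```

The base is held (opening 65 mm, about 2.9 N of weight). I'll stop short of the tray for a close look at the lane from straight above.

```bash
python3 -m crank '[{"offset":[0.05,0.002,0],"twist":[0,0,0]},{"offset":[0.1,0.004,0],"twist":[0,0,0]},{"offset":[0.141,0.006,0],"twist":[0,0,0]},{"offset":[0.141,0.006,0],"twist":[0,0,0]},{"offset":[0.141,0.006,0],"twist":[0,0,0]}]'
python3 - <<'E'
from h import *
o=get_obs(); a=get_image("wrist"); cv2.imwrite("pics/w5.png",a[:,:,::-1])
print(o["tool_pos"],o["tool_rot"],o["opening"])
np.savez("w5.npz",p=o["tool_pos"],r=o["tool_rot"])
C=cam("wrist",o); print(w2px(C,[.511,.217,.004]).round())
E
```

```text
t: 17.7
tool_pos: [0.5295, 0.1294, 0.1267]
tool_rot: [-1.978, -2.438, 0.003]
contact_force: [0.1, -0.9, -2.4]
opening: 0.0648
grip_force: 58.0
[0.52953875 0.12937538 0.12669623] [-1.97848024 -2.43843757  0.00340274] 0.06479639340089886
[[318. 120.]]
```

View pics/w5.png

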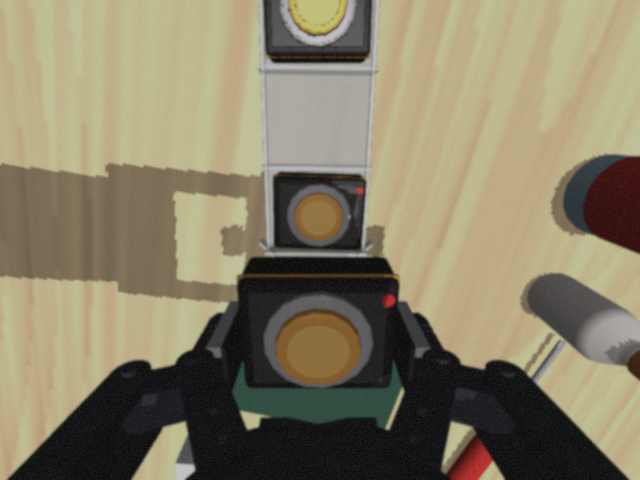

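The held base is in front at (318,330), button in. The empty lane's wall tops are at rows about 70 and 166, with its ends at columns about 266 and 373. Measuring those precisely.

Run:
```python
from h import *
w=np.load("w5.npz"); C=cam("wrist",dict(tool_pos=w["p"],tool_rot=w["r"]))
a=cv2.imread("pics/w5.png"); g=cv2.cvtColor(a,cv2.COLOR_BGR2GRAY).astype(float)
r=g[:,285:355].mean(1); c=g[85:155].mean(0)
print("rows",[(i,int(r[i])) for i in list(range(58,80))+list(range(156,178))])
print("cols",[(i,int(c[i])) for i in list(range(256,276))+list(range(362,384))])
h=cv2.cvtColor(a,cv2.COLOR_BGR2HSV); m=cv2.inRange(h,(8,80,60),(40,255,255))
m[:300]=0; m[:, :268]=0; m[:,368:]=0; v,u=np.nonzero(m)
n,l,s,ce=cv2.connectedComponentsWithStats(m); k=1+s[1:,4].argmax(); x,y0,W,H,_=s[k]; print(s[k])
Rt=R.from_rotvec(w["r"]).as_matrix()
for p in((x+W/2-.5,y0+H/2-.5),ce[k]): print("cap rel tool",((px2w(C,p,w["p"][2]+.030)-w["p"])@Rt).round(4))
```

```text
rows [(58, 36), (59, 20), (60, 16), (61, 30), (62, 71), (63, 119), (64, 154), (65, 171), (66, 179), (67, 182), (68, 178), (69, 166), (70, 149), (71, 137), (72, 133), (73, 136), (74, 144), (75, 157), (76, 165), (77, 167), (78, 168), (79, 168), (156, 168), (157, 168), (158, 168), (159, 168), (160, 167), (161, 167), (162, 165), (163, 159), (164, 150), (165, 147), (166, 155), (167, 170), (168, 179), (169, 179), (170, 169), (171, 150), (172, 119), (173, 79), (174, 47), (175, 38), (176, 40), (177, 35)]
cols [(256, 186), (257, 186), (258, 187), (259, 185), (260, 183), (261, 180), (262, 178), (263, 179), (264, 177), (265, 169), (266, 160), (267, 159), (268, 164), (269, 167), (270, 169), (271, 169), (272, 169), (273, 169), (274, 169), (275, 169), (362, 168), (363, 168), (364, 167), (365, 166), (366, 162), (367, 160), (368, 163), (369, 168), (370, 175), (371, 178), (372, 176), (373, 174), (374, 172), (375, 173), (376, 173), (377, 172), (378, 172), (379, 172), (380, 172), (381, 172), (382, 172), (383, 173)]
[ 276  309   85   76 5126]
cap rel tool [[ 0.0013  0.0002 -0.03  ]]
cap rel tool [[ 0.0012  0.0001 -0.03  ]]
```

Run:
```python
from h import *
w=np.load("w5.npz"); C=cam("wrist",dict(tool_pos=w["p"],tool_rot=w["r"])); Rt=R.from_rotvec(w["r"]).as_matrix()
for z in(.004,.012,.026):
    P=(px2w(C,[(317,72.2),(317,165),(317,67.5),(317,168.5),(266.5,118),(367,118)],z)-w["p"])@Rt*1000
    print(z,P[:4,0].round(1),"mid",P[:2,0].mean().round(1),P[2:4,0].mean().round(1),"| y",P[4:,1].round(1),P[4:,1].mean().round(1))
g=np.array([[.511,.217,.012]])-w["p"]; print((g@Rt*1000).round(1))
```

```text
0.004 [122.   56.7 125.   54.1] mid 89.3 89.5 | y [-38.1  36.5] -0.8
0.012 [120.8  57.5 123.8  54.9] mid 89.2 89.4 | y [-37.   35.4] -0.8
0.026 [118.8  58.9 121.6  56.5] mid 88.9 89.0 | y [-35.   33.5] -0.7
[[ 89.6   0.2 114.7]]
```

```bash
python3 -m crank '[{"offset":[0.045,0,0],"twist":[0,0,0]},{"offset":[0.08,0,0],"twist":[0,0,0]},{"offset":[0.088,-0.0006,0.02],"twist":[0,0,0]},{"offset":[0.088,-0.0006,0.06],"twist":[0,0,0]},{"offset":[0.088,-0.0006,0.07],"twist":[0,0,0]},{"offset":[0.088,-0.0006,0.07],"twist":[0,0,0]},{"offset":[0.088,-0.0006,0.07],"twist":[0,0,0]}]'
```

```text
t: 18.62
tool_pos: [0.5131, 0.2155, 0.0598]
tool_rot: [1.98, 2.437, 0.003]
contact_force: [0.3, -1.1, -1.6]
opening: 0.0645
grip_force: 57.9
```

```bash
python3 -m crank '[{"offset":[0,-0.0008,0.01],"twist":[0,0,0]},{"offset":[0,-0.0008,0.018],"twist":[0,0,0]},{"offset":[0,-0.0008,0.02],"twist":[0,0,0]},{"offset":[0,-0.0008,0.02],"twist":[0,0,0]},{"offset":[0,-0.0008,0.02],"twist":[0,0,0]}]'
```

```text
t: 19.25
tool_pos: [0.5112, 0.2157, 0.0385]
tool_rot: [1.979, 2.439, 0.001]
contact_force: [-1.1, 0.2, -3.2]
opening: 0.0646
grip_force: 58.0
```

Position is within 1 mm of the target, so I'll lower into the lane in small steps while watching the force.

```bash
python3 -m crank '[{"offset":[0,0,0.004],"twist":[0,0,0]},{"offset":[0,0,0.008],"twist":[0,0,0]},{"offset":[0,0,0.012],"twist":[0,0,0]},{"offset":[0,0,0.012],"twist":[0,0,0]}]'
python3 -m crank '[{"offset":[0,0,0.004],"twist":[0,0,0]},{"offset":[0,0,0.008],"twist":[0,0,0]},{"offset":[0,0,0.011],"twist":[0,0,0]},{"offset":[0,0,0.011],"twist":[0,0,0]}]'
```

```text
t: 19.75
tool_pos: [0.5105, 0.2154, 0.0256]
tool_rot: [-1.979, -2.439, 0.002]
contact_force: [-0.8, -0.5, -3.4]
opening: 0.0644
grip_force: 58.0
t: 20.25
tool_pos: [0.5107, 0.2155, 0.0148]
tool_rot: [-1.98, -2.439, 0.001]
contact_force: [0.1, -0.7, -3.3]
opening: 0.0643
grip_force: 58.0
```

```bash
python3 -m crank '[{"offset":[0,0,0.001],"twist":[0,0,0]},{"offset":[0,0,0.002],"twist":[0,0,0]},{"offset":[0,0,0.003],"twist":[0,0,0]},{"offset":[0,0,0.003],"twist":[0,0,0]}]'
```

```text
t: 20.75
tool_pos: [0.511, 0.2155, 0.0122]
tool_rot: [-1.98, -2.439, 0.0]
contact_force: [-0.4, 0.2, -3.4]
opening: 0.0649
grip_force: 58.0
```

```bash
python3 -m crank '[{"offset":[0,0,0.0007],"twist":[0,0,0]},{"offset":[0,0,0.0015],"twist":[0,0,0]},{"offset":[0,0,0.0015],"twist":[0,0,0]}]'
```

```text
t: 21.12
tool_pos: [0.5111, 0.2156, 0.012]
tool_rot: [-1.98, -2.439, 0.001]
contact_force: [-5.5, -0.4, 5.6]
opening: 0.0649
grip_force: 59.0
```

Touchdown came at the predicted height (TCP 0.012). Releasing, retreating and checking.

```bash
python3 -m crank '[{"offset":[0,0,-0.001],"twist":[0,0,0]},{"offset":[0,0,-0.001],"twist":[0,0,0]},{"offset":[0,0,-0.001],"twist":[0,0,0]},{"offset":[0,0,-0.001],"twist":[0,0,0]},{"offset":[0,0,-0.01],"twist":[0,0,0]},{"offset":[0,0,-0.03],"twist":[0,0,0]},{"offset":[0,0,-0.08],"twist":[0,0,0]},{"offset":[0,0,-0.12],"twist":[0,0,0]},{"offset":[-0.05,0,-0.14],"twist":[0,0,0]},{"offset":[-0.09,0,-0.14],"twist":[0,0,0]},{"offset":[-0.09,0,-0.14],"twist":[0,0,0]},{"offset":[-0.09,0,-0.14],"twist":[0,0,0]}]' 1 20
python3 - <<'E'
from h import *
o=get_obs(); a=get_image("wrist"); C=cam("wrist",o); b=get_image("side")
print(o["tool_pos"],o["contact_force"])
for d in cut_out("cap_1","wrist")[:4]: print(round(d["confidence"],2),np.round(d["rect"]),px2w(C,d["rect"][:2],.042).round(4))
v=np.hstack([cv2.resize(a[0:300,200:440],(400,500)),cv2.resize(b[170:270,210:290],(400,500),interpolation=cv2.INTER_CUBIC)])
cv2.imwrite("pics/w6.png",v[:,:,::-1])
E
```

```text
t: 22.62
tool_pos: [0.5296, 0.1278, 0.1517]
tool_rot: [1.98, 2.439, 0.002]
contact_force: [0.2, 0.2, 0.2]
opening: 0.085
grip_force: 0.0
[0.5295985  0.12782586 0.15168438] [0.22202795 0.18275675 0.18637722]
0.75 [317. 119.  49.  49.] [[0.5106 0.2158 0.042 ]]
```

View pics/w6.png

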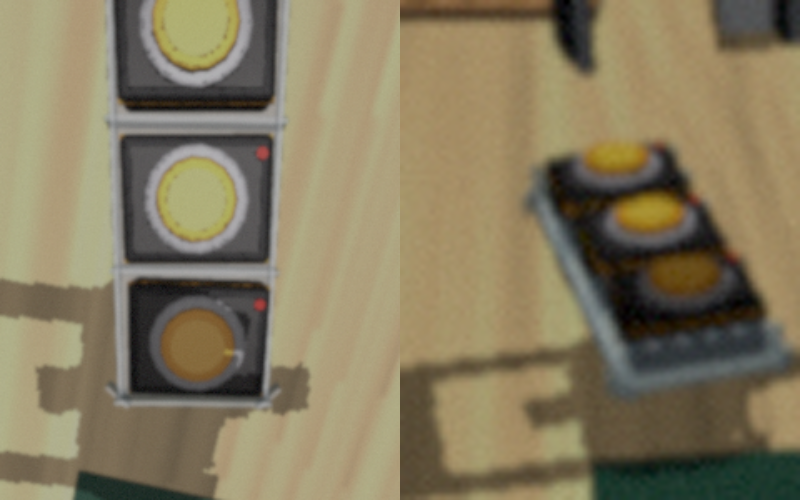

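Left crop (wrist) and right crop (side): the base lies flat and level with its neighbours in the middle lane, around (197,198) and (650,212) in the crops. It is clear of both walls and both ends, and the button is as low as on the packed ones. Handing in.

```bash
python3 -c "
from station import *
print(finish_job())"
```

```text
the job is handed in; nothing more can be done
None
```

The first base I tried (the one nearest the mat) snapped in, so I packed it flat in the tray's middle lane with its button in, left the other two bases untried in the foam, and handed the job in at about 23 s.

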